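# Ink the rubber stamp and poise it over the box on the form

## Task

Ink the rubber stamp that stands loose beside the stamp dock: press it straight down into its long well in the stamp dock until it has pushed the sprung ink pad down. Then lift it over the things standing on the desk, shifting none of them, and stop with it hovering upright about a centimetre above the large printed box on the clipboard's form, centred in the box and square with it; it must never touch the form. Finish while still holding it there in the air, so that I can check the position before it is pressed down.

Things in the scene. Friction and masses are not known exactly. Their poses are not given: they have to be found in the camera images.
- stamp: rubber stamp, loose, 42-84 g: wooden block 22 mm (its x) by 60 mm (its y), 16 mm high; on its middle a turned black handle: 14 mm neck from 16 to 35 mm above the underside, then a round knob 24 mm across from 35 to 68 mm, to grip. Origin at the centre of the underside (the inked face), z up the handle. Starts upright on the desk beside the dock. The same turned half round.
- stamp_dock: stamp dock, fixed: grey plastic block 66 mm (its x) by 130 mm (its y), 24 mm high, on a black flange 78 by 142 mm, 6 mm high; origin at the centre of its underside. Toward its -y end (36 mm from the origin, 57 mm from the long well's centre) a small square stamp, 25 mm wide, is parked and fixed; it rises to 73 mm above the desk.
- ink_well (a point): centre of the mouth of the dock's long well, 24 mm above the desk; x and y as the dock's. The well is 25.5 mm (x) by 63.5 mm (y), open straight up (the bevel at its mouth gives no lead-in); it takes the stamp's block, long side along y, either way round. The ink pad's face lies 10 mm below the mouth.
- ink_pad (a joint): the sprung ink pad in the bottom of the long well: 0 at rest, grows to 0.004 m as it is pressed down; it begins to give at about 1.2 N and is fully down at 6 N, so the stamp's own weight does not move it.
- clipboard: black clipboard, fixed, lying flat: 232 mm (its x) by 160 mm (its y), 3 mm thick, with a white form on it (top 4 mm above the desk) and a steel clip at its +x end that rises to 22 mm above the desk; origin at the centre of its underside.
- stamp_box (a point): centre of the large box printed on the form, an outline 40 mm (x) by 76 mm (y), on the paper's face 4 mm above the desk; x and y as the clipboard's. (A smaller square box, 24 mm, is printed beside it.) The stamp's long side belongs along the box's y.
- stapler: desk stapler, loose, leave alone: 162 mm long (its y), 40 mm wide (its x), 43 mm high, lying between dock and clipboard; origin at the centre of its underside
- tape_roll: roll of parcel tape, loose, leave alone: 94 mm across, 48 mm high, lying flat between dock and clipboard; origin at the centre of its underside
- mug: white mug, loose, leave alone: 92 mm across, 95 mm high, standing behind the tape roll, its handle on its -y side; origin under its middle (127 mm over the handle)

How it is judged (in metres and radians):
On the way:
1. the stamp is pressed into the long well, square in it, and the ink pad has given at least 2 mm under it (value of joint ink_pad above 0.002 m and horizontal distance between stamp and ink_well below 0.004 m and z of stamp in the frame of ink_well below -0.0105 m and angle between the x axis of stamp and the x axis of ink_well, either way round below 0.12 rad), for 0.2 s.
At the end, for the whole second after the job is handed in: the gripper holds the stamp still in the air with its face 3 to 20 mm above the form, within 6 mm of the centre of the large box, within 0.1 rad of square with it and within 0.12 rad of upright, nothing but the fingers carrying it (horizontal distance between stamp and stamp_box below 0.006 m and z of stamp in the frame of stamp_box between 0.003 and 0.02 m and angle between the x axis of stamp and the x axis of stamp_box, either way round below 0.1 rad and angle between stamp's own z axis and vertical below 0.12 rad and linear speed of stamp below 0.02 m/s and contact force between stamp and the fingers above 1 N and contact force between stamp and clipboard below 0.05 N); the arm keeps its last pose, push and grip.
It fails at once if the stamp touches the form or clipboard (contact force between stamp and clipboard above 0.3 N).
It fails at once if the stapler is shifted by more than 15 mm (distance of stapler from where it was at the start of the episode above 0.015 m).
It fails at once if the tape roll is shifted by more than 15 mm (distance of tape_roll from where it was at the start of the episode above 0.015 m).
It fails at once if the mug is shifted by more than 15 mm (distance of mug from where it was at the start of the episode above 0.015 m).
It also fails if it takes over 54 s, if anything falls off the work surface, if the arm or the gripper's body presses on something with over 40 N, if the wrist force passes 120 N, or if a joint passes its speed limit or range.

## Robot

A 6-joint arm with a two-finger parallel gripper is mounted at the origin on a cart in front of the work surface, level with it; the furniture and walls round the work are solid. World frame = base frame: x ahead of the robot, y to its left, z up, the work surface at z = 0. Lengths are in mm, angles in rad, forces in N, time in s.
With the tool pointing down it reaches from about 325 to 775 mm from the base axis. Payload 5.5 kg.
Tool frame: the origin (TCP) lies at the very end of the fingers, on their centre line; the grasp point (between the pads) lies bot.grip_point_offset behind it (bot.grip_point_offset is the distance from the TCP to the grasp point, in mm); z points along the fingers, y is the line along which they close (so a half turn about z gives the same grasp; the last joint's range is limited). The gripper opens to 85 mm and grips with 20 to 120 N. Pads are 22 mm wide; open, the fingers measure 114 mm over their backs; the gripper's body (76 mm by 85 mm) begins 54 mm behind the grasp point. The pads swing forward as they close: fully open they stand 13 mm farther back than shut.
Start: joints at [-1.327, 0.091, 1.231, -0, 1.82, -0.057], TCP at [177.77, -573.074, 231.275] pointing down, gripper open.
Joint ranges: [-2.87, 2.87], [-0.86, 2.18], [0.17, 2.46], [-1.51, 4.65], [0.06, 2.69], [-2.65, 2.65]. Speed limits (rad/s): [2.57, 2.57, 3.01, 3.14, 3.14, 3.14].

## Interface

Orientations are given as a 3x3 rotation matrix whose columns are the frame's x, y, z axes.
In Python, from workcell import bot, cams gives the robot as it stands.
- The arm moves only by the tool apply_moves, never from a script. Its argument "plan" is a list of rows, each a list of 6 numbers: the shift along the tool's x, y, z in m, then the turn, a rotation vector about the tool's x, y, z in rad. In form: [[x, y, z, rx, ry, rz], ...]. A call has 1 to 8 rows; each row shifts and turns the commanded pose from where the row before left it, along the tool's axes as they then stand; what a row does not reach is not made up. A row lasts 1/10 s, in which the tool goes at most 50 mm and 8.59 degrees, less where a joint would pass 70% of its speed; a pose out of reach is approached as far as the arm can. A call with a gripper value outside its range is refused whole. "jaw" is the closure, from -1 (fully open) to 1 (shut), set as the call begins (left out, the last holds). The fingers move at their own pace and stop on an object; "squeeze" is the grip in N (left out, the last holds). Time passes only in rows, so rows that do not move let the fingers close. It gives the time, the measured TCP pose, the force, the opening and the grip force at its end, in the units of the state.
- bot.get_state(): the state, without advancing time (a new reading comes with each control period).
- cams.snapshot(name): name is "scene" or "top"; returns a dict with "img" (384x512x3 uint8, red, green, blue), "z_map" (384x512 float32, mm along the optical axis (not along the pixel's ray), 0 where there is no reading), "K" (3x3 intrinsics, pixels), "rvec" (rotation vector, rad) and "tvec" (3), from world to camera coordinates, as OpenCV has them. Camera axes: x right, y down, z forward; pixel columns grow to the right and rows downward; lengths in mm; the calibration is good to about 2 mm. A picture is of the moment at which its call begins.
- bot.close_job(): hands the job in; it is judged then, once.
The state is a dict: "t": time; "q": joint angles; "dq": joint speeds; "joint_torque": joint torques, N m; "position": TCP position; "ee_rot": TCP orientation; "contact_force": force on the tool from outside, world axes, zero at the start; "ft_torque": the same for the moment, N m; "opening": opening from 0.0 (shut) to 1.0 (fully open); "grip_force": force on a finger pad.
Only numpy, scipy, OpenCV 4.12 (cv2) and the standard library are available. Lean on these libraries where they do the work, as an engineer would, in place of code of your own. Each camera call takes 0.05 s, during which the arm holds its last target. There are 200 camera calls.

## Working session

There is one attempt and no reset: what is moved stays moved. The work goes in short steps, Python scripts to look and compute and a tool call to move; the robot and the scene stay as the last step left them, time stands still between calls to the robot, and variables do not carry over. Pictures are saved under pics/ and viewed, at most 10 in all, crops included, and the job is handed in when it is done.

Besides the shell and the picture viewer there is one more tool, called after "Request:" as a command line: name --pt "numbers of a row" for each row, then --argument value for the rest. apply_moves: Moves the arm, as the interface text tells. Its arguments: {"type":"object","properties":{"plan":{"type":"array","items":{"type":"array","items":{"type":"number"}}},"jaw":{"type":"number"},"squeeze":{"type":"number"}},"required":["plan"]}

```bash
mkdir -p pics
cat > h.py <<'E'
import numpy as np, cv2
from workcell import bot, cams
def cloud(s):
    R=cv2.Rodrigues(np.array(s["rvec"],float))[0]; t=np.array(s["tvec"],float).ravel(); K=np.array(s["K"],float)
    z=s["z_map"]; v,u=np.mgrid[:z.shape[0],:z.shape[1]]
    c=np.stack([(u-K[0,2])*z/K[0,0],(v-K[1,2])*z/K[1,1],z],-1)
    P=(c-t)@R; P[z<=0]=np.nan
    return P
E
python3 - <<'E'
from h import *
for n in("top","scene"):
    s=cams.snapshot(n); np.savez(n+"0.npz",**{k:np.array(v) for k,v in s.items()})
    cv2.imwrite(f"pics/{n}0.png",cv2.resize(s["img"][...,::-1],(800,600),interpolation=cv2.INTER_CUBIC))
    R=cv2.Rodrigues(np.array(s["rvec"],float))[0]; print(n,s["K"],-R.T@np.array(s["tvec"]).ravel(),R[2])
st=bot.get_state(); print(st, bot.grip_point_offset)
E
```

```text
top [[353.57868921   0.         261.84302917]
 [  0.         353.57868921 184.80042307]
 [  0.           0.           1.        ]] [515.03539816   5.56750401 880.39710836] [ 0.09841946  0.00488884 -0.99513301]
scene [[347.81454359   0.         256.37832322]
 [  0.         347.81454359 195.22632531]
 [  0.           0.           1.        ]] [244.27645783 610.6248518  520.5707371 ] [ 0.41907121 -0.71830783 -0.5553496 ]
{'t': 0.1, 'q': array([-1.32667160e+00,  9.17640048e-02,  1.23176411e+00, -1.73793036e-06,
        1.81979736e+00, -5.67148666e-02]), 'dq': array([ 0.00126751, -0.00201681, -0.00265009, -0.00138143,  0.00090869,
        0.00071124]), 'joint_torque': array([ 2.94549922e-03, -4.60216284e+01, -4.19219041e+01, -4.47190394e-05,
        1.05867759e-02, -6.55558296e-06]), 'position': array([ 177.72138099, -572.81057741,  230.27641747]), 'ee_rot': array([[ 9.55088181e-01,  2.96321429e-01, -4.20469879e-04],
       [ 2.96321711e-01, -9.55086707e-01,  1.68103586e-03],
       [ 9.65417555e-05, -1.73013183e-03, -9.99998499e-01]]), 'contact_force': array([ 0.56643267,  0.17869455, -0.3244164 ]), 'ft_torque': array([-0.00068408, -0.01324144,  0.02291952]), 'grip_force': 0.0, 'opening': 1.0013325238376063} 18.700000000000003
```

View pics/top0.png

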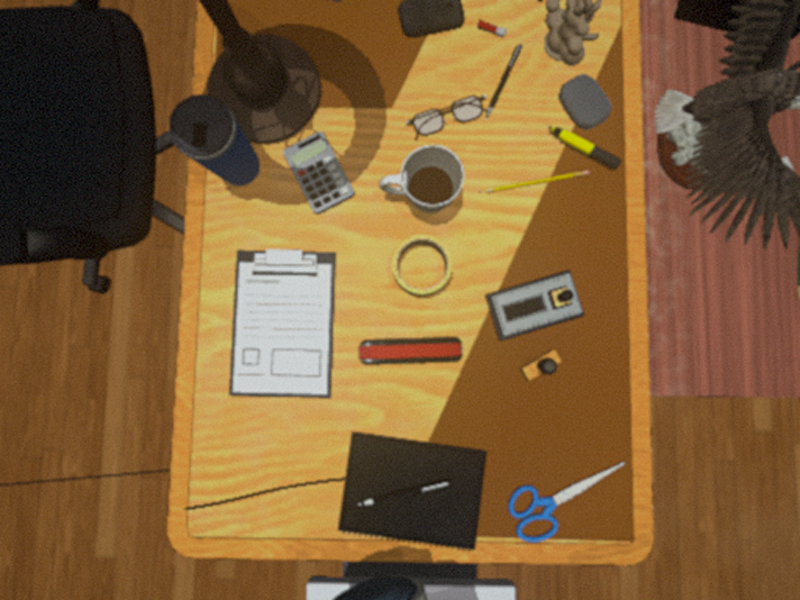

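View pics/scene0.png

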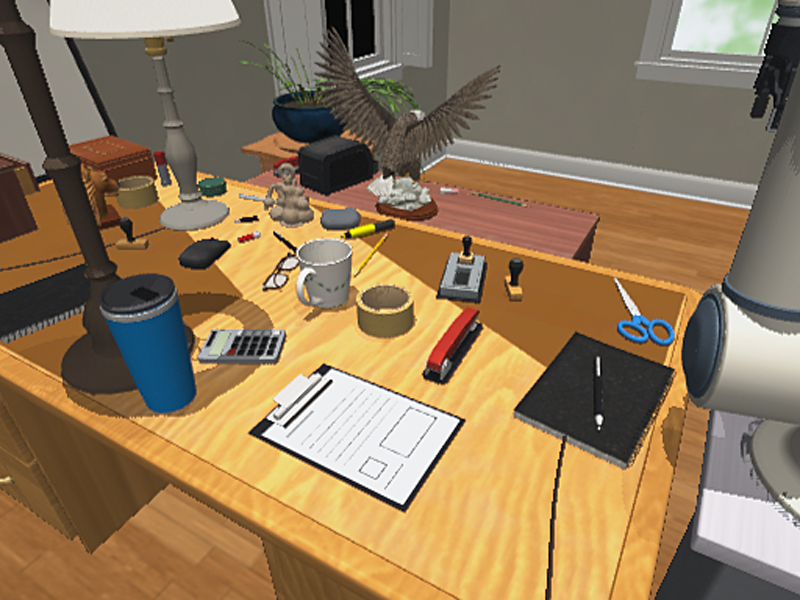

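The top view shows the dock at about (535,305), the loose stamp at (543,365), the clipboard's large box at (296,362), the stapler at (410,350), tape at (422,266) and mug at (432,178). The scene view shows the same things with the stamp upright at (514,280). Next: enlarged crops plus depth readings.

Run:
```python
from h import *
np.set_printoptions(precision=1,suppress=True,linewidth=200)
for n,(x0,y0,w,h) in (("top",(300,165,80,85)),("scene",(270,145,75,60))):
    s=np.load(n+"0.npz"); c=s["img"][y0:y0+h,x0:x0+w,::-1]
    f=600//h if n=="top" else 10
    cv2.imwrite(f"pics/{n}_crop.png",cv2.resize(c,None,fx=min(f,7),fy=min(f,7),interpolation=cv2.INTER_CUBIC))
s=np.load("top0.npz"); P=cloud(s)
Z=P[...,2]
print("desk z", np.nanmedian(Z[270:300,300:320]))
m=P[165:250,300:380].reshape(-1,3)
for lo,hi,l in((20,30,"dock top"),(10,20,"well/block"),(60,80,"knob/parked")):
    q=m[(m[:,2]>lo)&(m[:,2]<hi)]; print(l,len(q),q.min(0),q.max(0),q.mean(0))
np.set_printoptions(precision=0,suppress=True,linewidth=250)
print(Z[168:246:2,305:378:2])
```

```text
desk z -0.9261232561283884
dock top 891 [ 486.4 -256.3   20. ] [ 628.  -117.4   29.1] [ 580.  -187.6   22.3]
well/block 534 [ 464.2 -256.7   10. ] [ 628.2 -117.9   20. ] [ 549.  -179.6   14.7]
knob/parked 115 [ 476.5 -230.3   60.2] [ 598.9 -185.3   74. ] [ 535.3 -207.5   66.2]
[[ 1. -3. -3. ... -4. -1. -1.]
 [-1. -2. -4. ... -0. -1. -2.]
 [-2. -5. -1. ... -3. -4. -2.]
 ...
 [-3. -3. -1. ... -1.  0. -2.]
 [ 2. -2. -2. ...  0. -3. -4.]
 [ 1.  2. -5. ... -2. -0.  0.]]
```

View pics/top_crop.png

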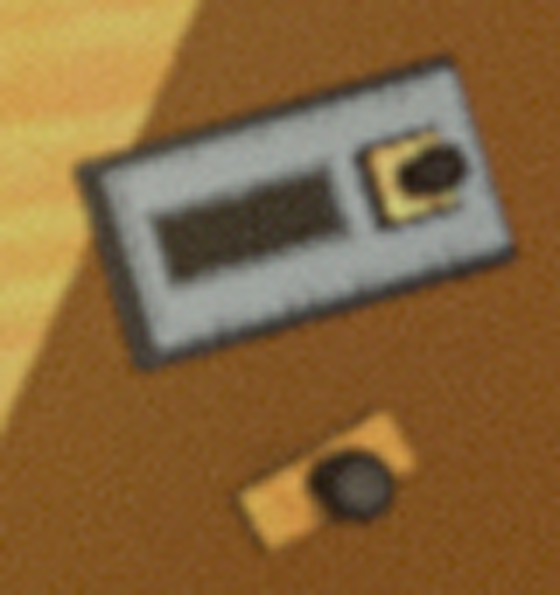

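View pics/scene_crop.png

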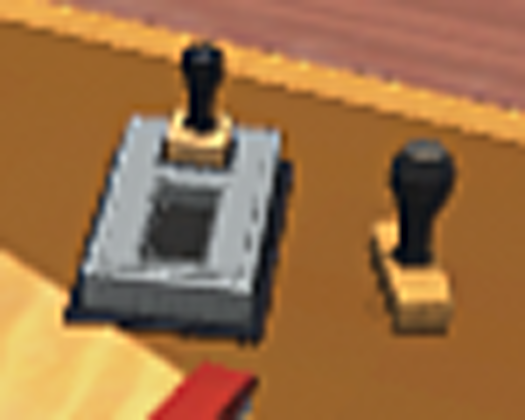

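Top crop: dock flange corners (80,165),(450,57),(517,255),(143,368), well mouth (155,213),(333,163),(350,235),(175,283), stamp block top (240,495),(390,410),(417,465),(270,550), knob at (355,485). Scene crop: dock top corners (133,118),(282,132),(252,293),(85,278), knob top about (428,150). I'll fit the poses now, checking heights by two-view triangulation, and crop the form.

```bash
cat >> h.py <<'E'
from scipy.optimize import least_squares
def proj(s,X):
    return cv2.projectPoints(np.atleast_2d(np.array(X,float)),np.array(s["rvec"],float),np.array(s["tvec"],float),np.array(s["K"],float),None)[0].reshape(-1,2)
def place(p,M):  # p=x,y,z,yaw
    c,s=np.cos(p[3]),np.sin(p[3]); M=np.atleast_2d(np.array(M,float))
    return M@np.array([[c,s,0],[-s,c,0],[0,0,1]])+np.array(p[:3])
def fit(views,p0,free=(0,1,3)):
    p0=np.array(p0,float); free=list(free)
    def r(v):
        p=p0.copy(); p[free]=v
        return np.concatenate([(proj(s,place(p,M))-np.array(px)).ravel() for s,M,px in views])
    o=least_squares(r,p0[free],loss="soft_l1"); p=p0.copy(); p[free]=o.x
    return p,r(o.x).reshape(-1,2)
def cr(px,f,x0,y0): return (np.array(px,float)+.5)/f-.5+[x0,y0]
def rect(w,l,z,cx=0,cy=0):   # order: +x+y, +x-y, -x-y, -x+y
    return [[cx+a*w/2,cy+b*l/2,z] for a,b in((1,1),(1,-1),(-1,-1),(-1,1))]
E
python3 - <<'E'
from h import *
np.set_printoptions(precision=2,suppress=True,linewidth=200)
T=np.load("top0.npz");S=np.load("scene0.npz")
t=lambda p:cr(p,7,300,165); q=lambda p:cr(p,7,270,145)
fl=t([(80,165),(450,57),(517,255),(143,368)]); we=t([(155,213),(333,163),(350,235),(175,283)])
dsc=q([(282,132),(252,293),(85,278),(133,118)])
# scene order: find by try; +x+y corner etc.
from itertools import permutations
V1=[(T,rect(78,142,6),fl),(T,rect(25.5,63.5,24,0,21),we)]
p,r=fit(V1,[575,-185,0,0.2]);print("dock top only",p,np.abs(r).max())
best=min((tuple(np.roll(np.arange(4),k)[::d]) for k in range(4) for d in(1,-1)),key=lambda o:np.abs(proj(S,place(p,rect(66,130,24)))-dsc[list(o)]).sum())
D=dsc[list(best)]
p2,r2=fit([(S,rect(66,130,24),D)],p);print("dock scene only",p2,np.abs(r2).max())
p3,r3=fit(V1+[(S,rect(66,130,24),D)],p,(0,1,2,3));print("both, z free",p3,np.abs(r3).max())
bt=t([(240,495),(390,410),(417,465),(270,550)])
V=[(T,rect(22,60,16),bt)]
a,ra=fit(V,[485,-200,0,0.4]);print("stamp top",a,ra)
print(proj(S,place(a,[[0,0,68],[0,0,51],[11,30,16],[11,-30,16],[-11,-30,16],[-11,30,16],[-11,30,0]]))*7-np.array([270,145])*7+3, "vs knob top 428,150 / block corners 395,300 450,293 375,228")
print("knob top in top crop",(proj(T,place(a,[[0,0,68],[0,0,52]]))-[300,165])*7+3)
for n,s in(("top",T),("scene",S)):
    P=cloud(s); m=P.reshape(-1,3); m=m[~np.isnan(m).any(1)]
    k=m[(np.hypot(m[:,0]-a[0],m[:,1]-a[1])<22)&(m[:,2]>38)]; print(n,"knob cloud",len(k),k.mean(0),np.percentile(k[:,2],98), (k.max(0)+k.min(0))/2)
    d=m[(np.abs(place([0,0,0,-p[3]],m-[p[0],p[1],0])[:,:2])<[30,62]).all(1)]; h=d[(d[:,2]>18)&(d[:,2]<30)]; print("dock z",np.median(h[:,2]))
for n,s,b,f in(("top",T,(140,225,80,35),9),("scene",S,(160,225,145,110),5)):
    x0,y0,w,h=b
    cv2.imwrite(f"pics/{n}_form.png",cv2.resize(s["img"][y0:y0+h,x0:x0+w,::-1],None,fx=f,fy=f,interpolation=cv2.INTER_CUBIC))
E
```

```text
dock top only [ 580.16 -189.64    0.      0.3 ] 1.1451050415445536
dock scene only [ 575.57 -184.13    0.      0.31] 0.4427216851910316
both, z free [ 579.97 -190.97   -5.09    0.3 ] 0.9361857825972493
stamp top [ 486.01 -197.32    0.      0.52] [[-0.23 -0.12]
 [-0.27 -0.04]
 [ 0.48  0.09]
 [ 0.05  0.07]]
[[422.97 143.24]
 [418.21 181.88]
 [393.32 299.99]
 [368.94 220.54]
 [423.28 220.15]
 [450.56 299.59]
 [445.83 334.36]] vs knob top 428,150 / block corners 395,300 450,293 375,228
knob top in top crop [[367.03 485.9 ]
 [354.95 483.97]]
top knob cloud 98 [ 486.62 -194.29   61.23] 67.03265372874678 [ 485.57 -195.83   59.15]
dock z 22.12552829416603
scene knob cloud 88 [ 482.35 -190.4    55.85] 67.00398613715576 [ 483.07 -193.07   53.  ]
dock z 23.499706576524908
```

```bash
python3 -c "
import cv2,numpy as np
a=cv2.imread('pics/top_form.png');b=cv2.imread('pics/scene_form.png')
o=np.zeros((315+250,725,3),np.uint8);o[:315,:720]=a
# crop the box part of the scene view
o[315:,:]=b[125:375,:]
cv2.imwrite('pics/form.png',o)"
```

```text
(no output)
```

View pics/form.png

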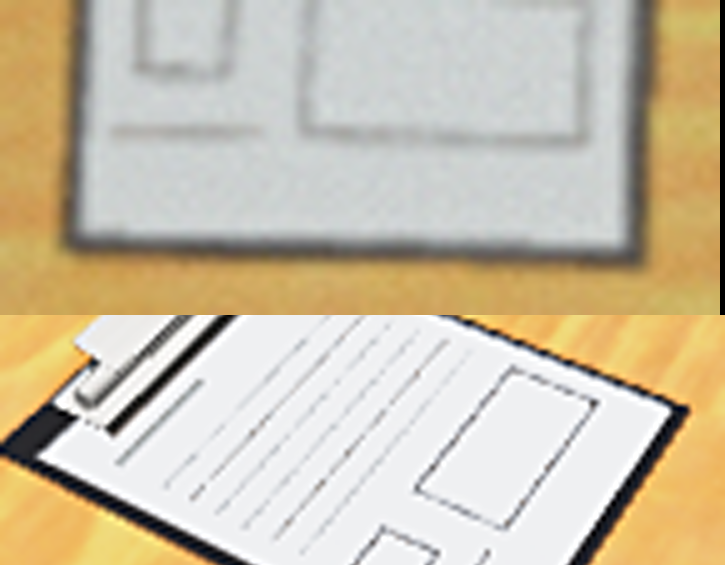

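The form crop shows the large box in the scene view with corners (512,367),(597,403),(508,528),(416,490), and its lower edge in the top view from (303,130) to (585,140). The two cameras disagree by about 4 mm, so I take the mean (484.5,-195) for the grasp and will calibrate against the arm later. Moving now.

Request:
apply_moves --pt "0.0253 -0.0169 0 0 0 0" --pt "0.0253 -0.0169 0 0 0 0" --pt "0.0253 -0.0169 0 0 0 0" --pt "0.0253 -0.0169 0 0 0 0" --pt "0.0253 -0.0169 0 0 0 0" --pt "0.0253 -0.0169 0 0 0 0" --pt "0.0253 -0.0169 0 0 0 0" --pt "0.0253 -0.0169 0 0 0 0" --jaw 0 --squeeze 60

```text
t: 0.9
position: [331.5, -382.8, 230.8]
ee_rot: [[0.955, 0.296, -0.0], [0.296, -0.955, 0.001], [-0.0, -0.001, -1.0]]
contact_force: [0.0, -0.4, -0.1]
opening: 0.497
grip_force: 0.0
```

Request:
apply_moves --pt "0.0253 -0.0169 0 0 0 0" --pt "0.0253 -0.0169 0 0 0 0" --pt "0.0253 -0.0169 0 0 0 0" --pt "0.0253 -0.0169 0 0 0 0" --pt "0.0253 -0.0169 0 0 0 0" --pt "0.0253 -0.0169 0 0 0 0" --pt "0.0253 -0.0169 0 0 0 0" --pt "0.0253 -0.0169 0 0 0 0"

```text
t: 1.7
position: [484.8, -193.7, 230.8]
ee_rot: [[0.955, 0.296, -0.001], [0.296, -0.955, 0.0], [-0.001, -0.001, -1.0]]
contact_force: [-0.1, -1.0, 0.3]
opening: 0.496
grip_force: 0.0
```

Request:
apply_moves --pt "0 0 0 0 0 -0.145" --pt "0 0 0 0 0 -0.145" --pt "0 0 0 0 0 -0.145" --pt "0 0 0 0 0 -0.145" --pt "0 0 0 0 0 -0.145" --pt "0 0 0 0 0 -0.145" --pt "0 0 0 0 0 -0.145"

```text
t: 2.4
position: [484.1, -194.8, 230.7]
ee_rot: [[0.246, 0.969, -0.001], [0.969, -0.246, 0.0], [0.0, -0.001, -1.0]]
contact_force: [0.3, -0.9, -0.4]
opening: 0.5
grip_force: 0.0
```

Request:
apply_moves --pt "0 0 0.016 0 0 -0.145" --pt "0 0 0.016 0 0 -0.145" --pt "0 0 0.016 0 0 -0.145" --pt "0 0 0.016 0 0 -0.145" --pt "0 0 0.016 0 0 -0.145" --pt "0 0 0.016 0 0 -0.05" --pt "0 0 0 0 0 0"

```text
t: 3.1
position: [482.8, -194.2, 132.1]
ee_rot: [[-0.497, 0.868, -0.005], [0.868, 0.497, 0.002], [0.005, -0.003, -1.0]]
contact_force: [-0.2, -0.1, -0.5]
opening: 0.5
grip_force: 0.0
```

Run:
```python
from h import *
np.set_printoptions(precision=2,suppress=True,linewidth=200)
T=np.load("top0.npz");S=np.load("scene0.npz")
q=lambda p:cr(p,7,270,145)
# scene: corners +x+y, -x+y (top), -x+y bottom, knob top
o,r=fit([(S,[[11,30,16],[-11,30,16],[11,-30,16],[0,0,52]],q([(395,299),(450,294),(374,227),(424,172)]))],[484,-195,0,.52]);print("stamp scene",o,r*7)
b=np.array([(512,367),(597,403),(508,528),(416,490)],float)-[0,190]
b=cr(b,5,160,225)
R=np.array(rect(40,76,4)); pp=proj(S,place([450,190,0,0],R)); print(pp,b)
best=min((np.roll(np.arange(4),k)[::d] for k in range(4) for d in(1,-1)),key=lambda o:np.abs(pp-pp.mean(0)-b[o]+b.mean(0)).sum())
print("box scene",*fit([(S,R,b[best])],[450,190,0,0]))
t=cr([(303,130),(585,140)],9,140,225)
print("box top (-x edge only)",*fit([(T,[[-20,38,4],[-20,-38,4]],t)],[450,190,0,0]))
```

```text
stamp scene [ 485.5  -199.75    0.      0.5 ] [[-0.13 -1.98]
 [ 2.24  3.35]
 [-0.04 -9.14]
 [-2.07  5.23]]
[[256.29 292.15]
 [274.84 266.67]
 [292.66 273.82]
 [275.14 300.58]] [[262.  260. ]
 [279.  267.2]
 [261.2 292.2]
 [242.8 284.6]]
box scene [481.99 186.35   0.     0.  ] [[ 0.13 -0.09]
 [-0.05  0.11]
 [ 0.1  -0.31]
 [-0.17  0.27]]
box top (-x edge only) [483.95 186.49   0.    -0.02] [[ 0.22  0.01]
 [-0.22 -0.01]]
```

Request:
apply_moves --pt "-0.004 0.001 0.014 0 0 0" --pt "0 0 0.014 0 0 0" --pt "0 0 0.014 0 0 0" --pt "0 0 0.014 0 0 0" --pt "0 0 0.014 0 0 0" --pt "0 0 0.014 0 0 0" --pt "0 0 0.01 0 0 0" --pt "0 0 0 0 0 0"

```text
t: 3.9
position: [486.1, -197.3, 39.0]
ee_rot: [[-0.497, 0.868, -0.003], [0.868, 0.497, 0.002], [0.003, -0.002, -1.0]]
contact_force: [-0.1, 0.1, 0.1]
opening: 0.498
grip_force: 0.0
```

Request:
apply_moves --pt "0 0 0.004 0 0 0" --pt "0 0 0 0 0 0"

```text
t: 4.1
position: [487.3, -197.9, 37.5]
ee_rot: [[-0.497, 0.868, 0.0], [0.868, 0.497, -0.0], [-0.0, 0.0, -1.0]]
contact_force: [-1.1, -0.4, 0.5]
opening: 0.498
grip_force: 0.0
```

Request:
apply_moves --pt "0 0 0 0 0 0" --pt "0 0 0 0 0 0" --pt "0 0 0 0 0 0" --pt "0 0 0 0 0 0" --pt "0 0 0 0 0 0" --pt "0 0 0 0 0 0" --jaw 1 --squeeze 60

```text
t: 4.7
position: [487.6, -198.1, 38.2]
ee_rot: [[-0.497, 0.868, 0.001], [0.868, 0.497, -0.001], [-0.001, 0.001, -1.0]]
contact_force: [-2.4, -1.1, 4.5]
opening: 0.247
grip_force: 58.9
```

Request:
apply_moves --pt "0 0 -0.01 0 0 0" --pt "0 0 -0.01 0 0 0" --pt "0 0 -0.015 0 0 0" --pt "0 0 -0.015 0 0 0" --pt "0 0 -0.01 0 0 0" --pt "0 0 0 0 0 0" --pt "0 0 0 0 0 0"

```text
t: 5.4
position: [487.2, -197.9, 97.5]
ee_rot: [[-0.497, 0.868, 0.0], [0.868, 0.497, -0.0], [-0.0, 0.0, -1.0]]
contact_force: [-0.1, 0.0, -1.0]
opening: 0.247
grip_force: 58.8
```

Run:
```python
from h import *
ims=[]
for n,(x0,y0,w,h) in (("top",(300,165,80,85)),("scene",(270,140,80,70))):
    s=cams.snapshot(n); np.savez(n+"1.npz",**{k:np.array(v) for k,v in s.items()})
    ims.append(cv2.resize(s["img"][y0:y0+h,x0:x0+w,::-1],None,fx=5 if n=="scene" else 5,fy=5,interpolation=cv2.INTER_CUBIC))
o=np.zeros((425,800,3),np.uint8); o[:425,:400]=ims[0]; o[:350,400:]=ims[1]
cv2.imwrite("pics/held1.png",o); st=bot.get_state(); print(st["position"],st["contact_force"])
```

```text
[ 486.7481971  -197.66616839   96.44986851] [ 0.78427751  0.31575698 -0.5934288 ]
```

View pics/held1.png

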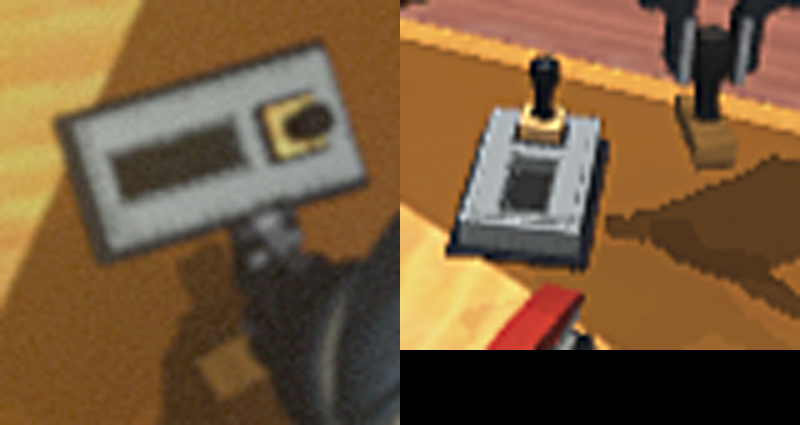

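The scene half shows the stamp held upright, block at about (710,130), while the arm hides part of the top view. I'll refine the dock with a rendered region fit in both cameras and zoom into the held stamp.

```bash
cat >> h.py <<'E'
from scipy.optimize import minimize
def render_fit(s,polys_of,p0,roi,skip,steps,ss=8):
    """p -> list of 3D polygons painted in order; colours free; least-squares residual minimised"""
    x0,y0,w,h=roi; I=s["img"][y0:y0+h,x0:x0+w].astype(float).reshape(-1,3)
    def cost(p):
        polys=polys_of(p); lab=np.zeros((h*ss,w*ss),np.uint8)
        for i,(c,X) in enumerate(polys):
            u=((proj(s,X)-[x0,y0]+.5)*ss-.5)
            cv2.fillPoly(lab,[np.round(u*16).astype(np.int32)],int(c),shift=4)
        A=np.stack([cv2.GaussianBlur(cv2.resize((lab==c).astype(np.float32),(w,h),interpolation=cv2.INTER_AREA),(3,3),.6).ravel() for c in range(lab.max()+1)],1)
        k=~skip(p).ravel()
        return np.sum((A[k]@np.linalg.lstsq(A[k],I[k],rcond=None)[0]-I[k])**2)/k.sum()
    n=len(p0); sim=np.vstack([p0]+[np.array(p0)+np.eye(n)[i]*steps[i] for i in range(n)])
    o=minimize(cost,p0,method="Nelder-Mead",options=dict(initial_simplex=sim,maxiter=500,xatol=.01,fatol=1e-3)); return o.x,o.fun
def dock_polys(cam):
    def f(p):
        P=[*p[:2],0,p[2]]; L=[(1,rect(78,142,0)),(1,rect(78,142,6))]
        B=[np.array(rect(66,130,z)) for z in(6,24)]
        for i in range(4):
            j=(i+1)%4
            for Q,c in(([np.array(rect(78,142,0))[[i,j]],np.array(rect(78,142,6))[[j,i]]],1),([B[0][[i,j]],B[1][[j,i]]],2+i)):
                L.append((c,np.vstack(Q)))
        L+=[(6,B[1]),(7,rect(25.5,63.5,24,0,21))]
        return [(c,place(P,X)) for c,X in L]
    return f
def skip_parked(s,roi,extra=None):
    x0,y0,w,h=roi; P=cloud(s)[y0:y0+h,x0:x0+w]
    def f(p):
        m=np.zeros((h,w),np.uint8)
        b=place([*p[:2],0,p[2]],rect(36,36,24,0,-36)+rect(20,20,75,0,-36))
        cv2.fillConvexPoly(m,cv2.convexHull((proj(s,b)-[x0,y0]).astype(np.int32)),1)
        # only look within a few px of the dock outline
        o=np.zeros((h,w),np.uint8); cv2.fillConvexPoly(o,cv2.convexHull((proj(s,place([*p[:2],0,p[2]],rect(84,148,0)+rect(66,130,24)))-[x0,y0]).astype(np.int32)),1)
        return (m>0)|(o==0)
    m0=f(P0)
    return lambda p:m0
P0=[578,-187,.305]
E
python3 - <<'E'
from h import *
np.set_printoptions(precision=3,suppress=True,linewidth=200)
for n,roi in(("top0",(300,165,80,60)),("scene0",(270,140,80,60)),("scene1",(270,140,80,60))):
    s=dict(np.load(n+".npz"))
    x,f=render_fit(s,dock_polys(s),P0,roi,skip_parked(s,roi),[3,3,.03]); c,sn=np.cos(x[2]),np.sin(x[2])
    print(n,x,f,"well",x[0]-21*sn,x[1]+21*c)
s=np.load("scene1.npz"); cv2.imwrite("pics/held_s.png",cv2.resize(s["img"][140:178,318:348,::-1],None,fx=15,fy=15,interpolation=cv2.INTER_CUBIC))
E
```

```text
top0 [ 579.298 -188.572    0.302] 667.2609004445796 well 573.0466358125943 -168.52354411424167
scene0 [ 577.882 -188.148    0.306] 1804.2075951977317 well 571.5465943446156 -168.12617356403314
scene1 [ 577.882 -188.148    0.306] 1866.077395955877 well 571.5465943446156 -168.12617356403314
```

View pics/held_s.png

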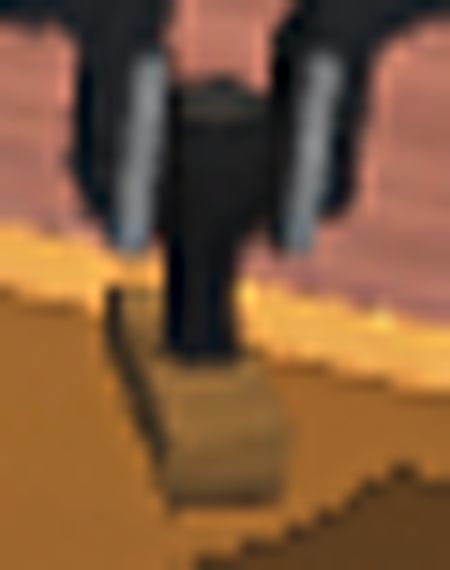

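The zoom shows the stamp upright in the fingers, knob between pads at (215,130), block's near bottom edge around (165–280,500). Now the same rendered fit for the stamp, before and after the grasp.

```bash
cat >> h.py <<'E'
def hull(s,X):
    return X[cv2.convexHull(proj(s,X).astype(np.float32),returnPoints=False).ravel()]
def circ(d,z): a=np.linspace(0,2*np.pi,24,endpoint=False); return np.c_[d/2*np.cos(a),d/2*np.sin(a),np.full(24,z)]
def stamp_polys(s,z,knob=True):
    def f(p):
        P=[p[0],p[1],z,p[2]]; t=np.array(rect(22,60,16)); b=np.array(rect(22,60,0)); L=[]
        cam=-cv2.Rodrigues(np.array(s["rvec"],float))[0].T@np.array(s["tvec"],float).ravel()
        for i in range(4):
            j=(i+1)%4; n=(t[i]+t[j]); n=n/np.linalg.norm(n); n[2]=0
            if (place([0,0,0,p[2]],n)[0]@(cam-place(P,(t[i]+t[j])/2)[0]))>0: L.append((1+i,place(P,np.vstack([b[[i,j]],t[[j,i]]]))))
        L.append((5,place(P,t)))
        if knob:
            L.append((6,hull(s,place(P,np.vstack([circ(14,16),circ(14,35)])))))
            L.append((6,hull(s,place(P,np.vstack([circ(16,35),circ(24,44),circ(24,60),circ(14,68)])))))
        return L
    return f
def near(s,roi,p,z,ztop=16,g=8):
    x0,y0,w,h=roi; P=[p[0],p[1],z,p[2]]
    o=np.zeros((h,w),np.uint8); X=np.vstack([rect(22+g,60+g,0),rect(22+g,60+g,16)]+([circ(28,69)] if ztop>16 else []))
    cv2.fillConvexPoly(o,cv2.convexHull((proj(s,place(P,X))-[x0,y0]).astype(np.int32)),1)
    m=o==0; return lambda q:m
E
python3 - <<'E'
from h import *
np.set_printoptions(precision=3,suppress=True,linewidth=200)
for n,roi,z,zt,p0 in(("top0",(320,210,50,40),0,68,[486,-197.5,.51]),("scene0",(310,155,40,45),0,68,[486,-197.5,.51]),("scene1",(310,140,40,40),59,16,[487,-197.8,.51])):
    s=dict(np.load(n+".npz"))
    print(n,*render_fit(s,stamp_polys(s,z),p0,roi,near(s,roi,p0,z,zt),[2,2,.04]))
E
```

```text
top0 [ 485.741 -196.067    0.54 ] 256.82350274602874
scene0 [ 484.214 -196.347    0.52 ] 1107.8723594117173
scene1 [ 485.044 -197.394    0.531] 1586.3687601110769
```

Request:
apply_moves --pt "-0.003 0.0149 0 0 0 0" --pt "-0.003 0.0149 0 0 0 0" --pt "-0.003 0.0149 0 0 0 0" --pt "-0.003 0.0149 0 0 0 0" --pt "-0.003 0.0149 0 0 0 0" --pt "-0.003 0.0149 0 0 0 0" --pt "0 0 0.005 0 0 0.1125" --pt "0 0 0.005 0 0 0.1125"

```text
t: 6.3
position: [573.6, -168.6, 85.9]
ee_rot: [[-0.287, 0.958, -0.002], [0.958, 0.287, 0.001], [0.001, -0.001, -1.0]]
contact_force: [-0.2, 0.2, -0.4]
opening: 0.242
grip_force: 58.8
```

Request:
apply_moves --pt "0 0 0.006 0 0 0" --pt "0 0 0 0 0 0" --pt "0 0 0 0 0 0" --pt "0 0 0 0 0 0"

```text
t: 6.7
position: [573.7, -169.1, 81.5]
ee_rot: [[-0.292, 0.956, 0.0], [0.956, 0.292, -0.0], [-0.0, 0.0, -1.0]]
contact_force: [-0.8, 0.8, 0.0]
opening: 0.248
grip_force: 58.9
```

Run:
```python
from h import *
np.set_printoptions(precision=3,suppress=True,linewidth=200)
st=bot.get_state(); z=st["position"][2]-38; print(st["position"],st["ee_rot"],st["contact_force"])
s=cams.snapshot("scene"); np.savez("scene2.npz",**{k:np.array(v) for k,v in s.items()})
roi=(290,140,50,50); p0=[571.5,-168,.305]
print(render_fit(s,stamp_polys(s,z),p0,roi,near(s,roi,p0,z,16,6),[2,2,.03]),"want 571.55 -168.13 .306")
t=cams.snapshot("top"); np.savez("top2.npz",**{k:np.array(v) for k,v in t.items()})
a=cv2.resize(s["img"][140:185,280:330,::-1],None,fx=8,fy=8,interpolation=cv2.INTER_CUBIC); b=cv2.resize(t["img"][165:220,300:350,::-1],None,fx=8,fy=8,interpolation=cv2.INTER_CUBIC)
o=np.zeros((440,800,3),np.uint8);o[:360,:400]=a;o[:,400:]=b;cv2.imwrite("pics/over.png",o)
```

```text
[ 573.702 -169.131   81.516] [[-0.292  0.956  0.   ]
 [ 0.956  0.292 -0.   ]
 [-0.     0.    -1.   ]] [-0.812  0.772  0.028]
(array([ 569.633, -164.215,    0.355]), np.float64(2449.1863149607634)) want 571.55 -168.13 .306
```

View pics/over.png

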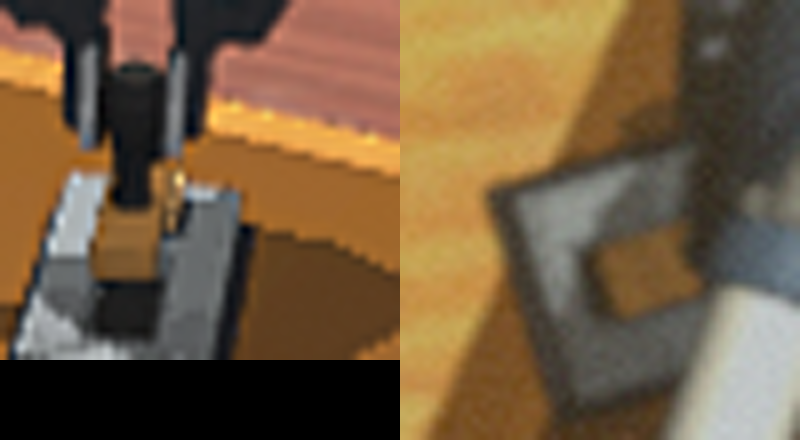

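Scene half: block at (130,240) sits squarely above the well at (130,310). Top half: its visible end at (650,270) lines up within the well. The region fit is confused by the dock behind it, so I'll descend and feel with the wrist force.

Request:
apply_moves --pt "0 0 0.007 0 0 0" --pt "0 0 0.007 0 0 0" --pt "0 0 0.002 0 0 0" --pt "0 0 0.002 0 0 0" --pt "0 0 0.0015 0 0 0" --pt "0 0 0.0015 0 0 0" --pt "0 0 0 0 0 0"

```text
t: 7.5
position: [573.6, -169.0, 60.1]
ee_rot: [[-0.291, 0.957, -0.0], [0.957, 0.291, 0.0], [0.0, -0.0, -1.0]]
contact_force: [-0.4, 0.5, -0.3]
opening: 0.246
grip_force: 58.9
```

Request:
apply_moves --pt "0 0 0.0015 0 0 0" --pt "0 0 0.0015 0 0 0" --pt "0 0 0 0 0 0"

```text
t: 7.8
position: [573.6, -169.0, 57.0]
ee_rot: [[-0.291, 0.957, -0.0], [0.957, 0.291, 0.0], [0.0, -0.0, -1.0]]
contact_force: [0.3, -0.0, -0.2]
opening: 0.248
grip_force: 58.9
```

It is entering the well without force.

Request:
apply_moves --pt "0 0 0.0015 0 0 0" --pt "0 0 0.0015 0 0 0" --pt "0 0 0.001 0 0 0" --pt "0 0 0 0 0 0"

```text
t: 8.2
position: [573.6, -169.1, 53.0]
ee_rot: [[-0.291, 0.957, -0.0], [0.957, 0.291, 0.0], [0.0, -0.0, -1.0]]
contact_force: [0.6, -0.4, 0.2]
opening: 0.246
grip_force: 58.9
```

Request:
apply_moves --pt "0 0 0.001 0 0 0" --pt "0 0 0.001 0 0 0" --pt "0 0 0 0 0 0" --pt "0 0 0 0 0 0"

```text
t: 8.6
position: [573.8, -169.1, 51.6]
ee_rot: [[-0.291, 0.957, 0.0], [0.957, 0.291, -0.0], [-0.0, 0.0, -1.0]]
contact_force: [-1.0, 0.6, 1.5]
opening: 0.242
grip_force: 59.0
```

Request:
apply_moves --pt "0 0 0.001 0 0 0" --pt "0 0 0.001 0 0 0" --pt "0 0 0.001 0 0 0" --pt "0 0 0.0005 0 0 0" --pt "0 0 0 0 0 0" --pt "0 0 0 0 0 0"

```text
t: 9.2
position: [573.8, -169.1, 48.3]
ee_rot: [[-0.291, 0.957, 0.001], [0.957, 0.291, -0.0], [-0.0, 0.001, -1.0]]
contact_force: [-1.6, 0.6, 5.1]
opening: 0.246
grip_force: 59.3
```

Request:
apply_moves --pt "0 0 0.001 0 0 0" --pt "0 0 0.0005 0 0 0" --pt "0 0 0 0 0 0" --pt "0 0 0 0 0 0" --pt "0 0 0 0 0 0" --pt "0 0 0 0 0 0"

```text
t: 9.8
position: [574.0, -169.3, 48.1]
ee_rot: [[-0.291, 0.957, 0.001], [0.957, 0.291, -0.001], [-0.001, 0.001, -1.0]]
contact_force: [-4.2, 0.9, 9.9]
opening: 0.244
grip_force: 59.7
```

The pad is fully down: TCP stops at 48.1 mm at 9.9 N. Lift out.

Request:
apply_moves --pt "0 0 -0.003 0 0 0" --pt "0 0 -0.005 0 0 0" --pt "0 0 -0.007 0 0 0" --pt "0 0 -0.01 0 0 0" --pt "0 0 -0.02 0 0 0" --pt "0 0 -0.025 0 0 0" --pt "0 0 -0.025 0 0 0" --pt "0 0 -0.025 0 0 0"

```text
t: 10.6
position: [573.6, -168.9, 167.6]
ee_rot: [[-0.291, 0.957, -0.0], [0.957, 0.291, 0.0], [0.0, -0.0, -1.0]]
contact_force: [-0.2, -0.3, -0.2]
opening: 0.245
grip_force: 58.9
```

Request:
apply_moves --pt "0.01 0 0 0 0 0" --pt "0.02 0.001 0 0 0 0" --pt "0.024 0.001 0 0 0 0" --pt "0.024 0.001 0 0 0 0" --pt "0.024 0.001 0 0 0 0" --pt "0.024 0.001 0 0 0 0" --pt "0.024 0.001 0 0 0 0" --pt "0.024 0.001 0 0 0 0"

```text
t: 11.4
position: [528.0, 1.8, 164.1]
ee_rot: [[-0.292, 0.957, -0.003], [0.957, 0.292, 0.001], [0.002, -0.003, -1.0]]
contact_force: [0.6, 0.1, -0.2]
opening: 0.249
grip_force: 58.8
```

Request:
apply_moves --pt "0.024 0.001 0 0 0 0" --pt "0.024 0.001 0 0 0 0" --pt "0.024 0.001 0 0 0 0" --pt "0.024 0.001 0 0 0 0" --pt "0.024 0.001 0 0 0 0" --pt "0.024 0.002 0 0 0 0" --pt "0.024 0.002 0 0 0 0" --pt "0.02 0.002 0 0 0 0"

```text
t: 12.2
position: [483.4, 184.6, 164.1]
ee_rot: [[-0.292, 0.956, -0.003], [0.956, 0.292, -0.0], [0.001, -0.003, -1.0]]
contact_force: [0.5, -0.9, -0.5]
opening: 0.245
grip_force: 58.9
```

Request:
apply_moves --pt "0.005 0 0.01 0 0 0.1" --pt "0 0 0.02 0 0 0.1" --pt "0 0 0.02 0 0 0.1" --pt "0 0 0.01 0 0 0" --pt "0 0 0 0 0 0" --pt "0 0 0 0 0 0" --pt "0 0 0 0 0 0"

```text
t: 12.9
position: [484.5, 187.6, 107.4]
ee_rot: [[0.004, 1.0, 0.002], [1.0, -0.004, 0.001], [0.001, 0.002, -1.0]]
contact_force: [0.4, -0.4, -0.2]
opening: 0.245
grip_force: 58.9
```

Run:
```python
from h import *
np.set_printoptions(precision=3,suppress=True,linewidth=200)
st=bot.get_state(); z=st["position"][2]-38.1; print(st["position"],st["ee_rot"],st["contact_force"],st["opening"])
s=cams.snapshot("scene"); np.savez("scene3.npz",**{k:np.array(v) for k,v in s.items()})
t=cams.snapshot("top"); np.savez("top3.npz",**{k:np.array(v) for k,v in t.items()})
p=[st["position"][0],st["position"][1],z,0]
print(proj(s,place(p,rect(22,60,0))),proj(t,place(p,rect(22,60,0))))
# box lines from the unobstructed first pictures
for n,roi in(("top0",(165,215,50,32)),("scene0",(235,250,55,50))):
    q=dict(np.load(n+".npz")); p0=[483,186.4,-.005]
    def polys(p): P=[p[0],p[1],0,p[2]]; return [(1,place(P,rect(41,77,4))),(2,place(P,rect(39,75,4)))]
    x0,y0,w,h=roi; o=np.zeros((h,w),np.uint8); cv2.fillConvexPoly(o,(proj(q,place([483,186.4,0,0],rect(54,88,4)))-[x0,y0]).astype(np.int32),1); m=o==0
    print(n,*render_fit(q,polys,p0,roi,lambda p:m,[2,2,.02]))
c=proj(s,[p[:3]])[0].astype(int)
cv2.imwrite("pics/overbox.png",cv2.resize(s["img"][c[1]-40:c[1]+60,c[0]-65:c[0]+65,::-1],None,fx=6,fy=6,interpolation=cv2.INTER_CUBIC)); print(c)
```

```text
[484.541 187.582 107.418] [[ 0.004  1.     0.002]
 [ 1.    -0.004  0.001]
 [ 0.001  0.002 -1.   ]] [ 0.358 -0.368 -0.224] 0.2454433939403794
[[246.731 258.778]
 [262.616 239.899]
 [272.57  243.591]
 [257.134 263.   ]] [[169.95  226.944]
 [196.236 227.354]
 [195.91  237.098]
 [169.554 236.683]]
top0 [483.465 187.447  -0.021] 65.15037006653449
scene0 [482.542 186.937  -0.003] 478.23774243331667
[259 250]
```

View pics/overbox.png

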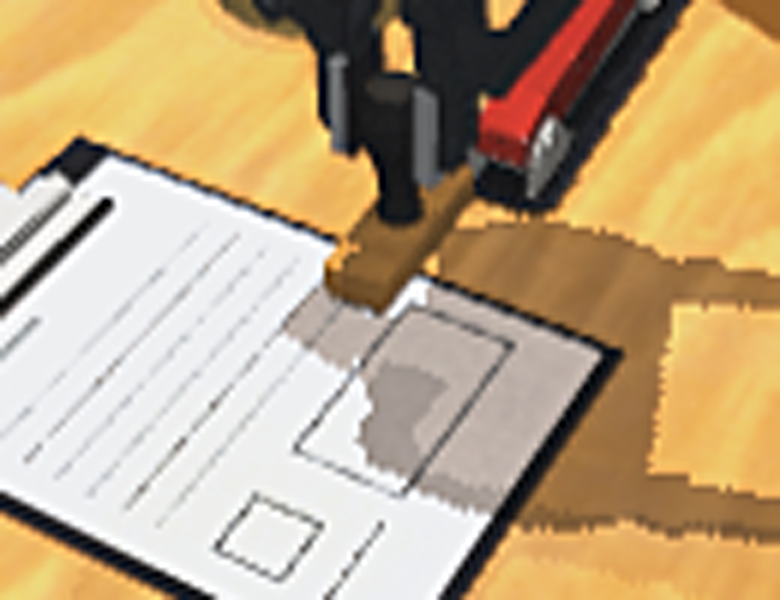

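The picture shows the stamp upright and square above the box (box corners (405,310),(512,347),(405,493),(297,450)). Check fit of the stamp in this view, on the plainer background.

Run:
```python
from h import *
np.set_printoptions(precision=3,suppress=True,linewidth=200)
s=dict(np.load("scene3.npz")); z=69.3; p0=[483.5,188.6,0.]
for roi,g in(((230,215,60,60),8),((230,215,60,60),4)):
    print(render_fit(s,stamp_polys(s,z),p0,roi,near(s,roi,p0,z,16,g),[2,2,.03]))
```

```text
(array([483.789, 184.983,  -0.005]), np.float64(6689.225585331611))
(array([484.102, 185.095,   0.02 ]), np.float64(5353.582977690979))
```

Request:
apply_moves --pt "-0.001 -0.001 0.012 0 0 0" --pt "0 0 0.012 0 0 0" --pt "0 0 0.01 0 0 0" --pt "0 0 0.006 0 0 0" --pt "0 0 0 0 0 0" --pt "0 0 0 0 0 0" --pt "0 0 0 0 0 0"

```text
t: 13.7
position: [483.5, 186.4, 66.9]
ee_rot: [[0.005, 1.0, 0.001], [1.0, -0.005, 0.0], [0.0, 0.001, -1.0]]
contact_force: [-0.5, 0.2, -0.2]
opening: 0.248
grip_force: 58.9
```

Request:
apply_moves --pt "0 0 0.006 0 0 0" --pt "0 0 0.005 0 0 0" --pt "0 0 0.002 0 0 0" --pt "0 0 0 0 0 0" --pt "0 0 0 0 0 0" --pt "0 0 0 0 0 0"

```text
t: 14.3
position: [483.3, 186.4, 53.5]
ee_rot: [[0.005, 1.0, 0.0], [1.0, -0.005, 0.0], [0.0, 0.0, -1.0]]
contact_force: [-0.8, -0.0, -0.1]
opening: 0.246
grip_force: 58.9
```

Run:
```python
from h import *
np.set_printoptions(precision=2,suppress=True,linewidth=200)
st=bot.get_state(); z=st["position"][2]-38.1; print(st["position"],st["contact_force"])
s=cams.snapshot("scene"); np.savez("scene4.npz",**{k:np.array(v) for k,v in s.items()})
x0,y0=233,228; im=cv2.resize(s["img"][y0:y0+75,x0:x0+60,::-1],None,fx=8,fy=8,interpolation=cv2.INTER_CUBIC)
f=lambda X:((proj(s,X)-[x0,y0]+.5)*8-.5)
raw=im.copy()
P=[482.5,186.9,z,-.003]   # ideal stamp in the scene camera's own frame
for X,c in((place(P,rect(22,60,16)),(0,255,0)),(place(P,rect(22,60,0)),(255,0,0)),(place([482.5,186.9,0,-.003],rect(40,76,4)),(0,0,255))):
    cv2.polylines(im,[np.round(f(X)).astype(np.int32)],True,c,1)
cv2.imwrite("pics/final.png",np.hstack([raw,im])[:, :][:600,:][:, :960] if 0 else cv2.resize(np.hstack([raw,im]),(800,500)))
```

```text
[483.31 186.35  53.47] [-0.78 -0.03 -0.14]
```

View pics/final.png

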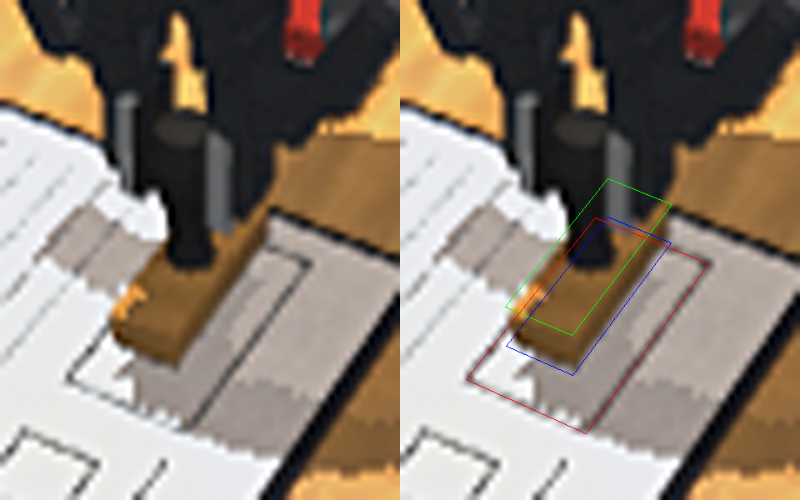

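The final picture shows the stamp hovering over the box; the red box overlay matches the printed lines, but the block's near bottom corners (580,365),(513,330) sit about 1–2 native pixels above the prediction. I'll resolve this numerically with depth data and a colour-saturation silhouette.

Run:
```python
from h import *
np.set_printoptions(precision=2,suppress=True,linewidth=200)
s=dict(np.load("scene4.npz")); t=cams.snapshot("top")
P=cloud(s); img=s["img"].astype(float); sat=1-img.min(-1)/np.maximum(img.max(-1),1)
# depth: faces
m=P.reshape(-1,3); sf=sat.ravel(); wood=(sf>.45)&(img.max(-1).ravel()>60)
form=m[(abs(m[:,0]-483)<35)&(abs(m[:,1]-187)<45)&(sf<.2)&(m[:,2]<10)]; print("form z",np.nanmedian(form[:,2]),len(form))
b=m[wood&(abs(m[:,0]-483)<18)&(abs(m[:,1]-187)<40)&(m[:,2]>12)&(m[:,2]<36)]
print(len(b),"min",np.percentile(b,2,axis=0),"max",np.percentile(b,98,axis=0))
fr=b[(b[:,1]>210)&(b[:,2]<28)]; print("front face y",np.median(fr[:,1]),len(fr),"-> y centre",np.median(fr[:,1])-30)
tp=b[b[:,2]>29]; print("top face z",np.median(tp[:,2]),len(tp))
# saturation silhouette fit, z fixed / free
x0,y0,w,h=233,228,60,75; 
ss=dict(s); ss["img"]=np.repeat((sat*255).astype(np.uint8)[...,None],3,2)
paper=np.zeros((h,w),np.uint8); cv2.fillConvexPoly(paper,(proj(s,[[545,255,4],[545,120,4],[390,120,4],[390,255,4]])-[x0,y0]).astype(np.int32),1)
def sil(p,z): 
    Q=[p[0],p[1],z,p[2]]; return [(1,hull(s,place(Q,rect(22,60,0)+rect(22,60,16))))]
dark=cv2.dilate((img[y0:y0+h,x0:x0+w].max(-1)<60).astype(np.uint8),np.ones((3,3)))>0
o=np.zeros((h,w),np.uint8); cv2.fillConvexPoly(o,cv2.convexHull((proj(s,place([483,187,15.4,0],rect(40,78,-6)+rect(40,78,20)))-[x0,y0]).astype(np.int32)),1)
# keep the near (+y) half only, on paper
near_half=np.zeros((h,w),np.uint8); cv2.fillConvexPoly(near_half,cv2.convexHull((proj(s,place([483,187,15.4,0],[[-30,0,0],[-30,50,0],[30,50,0],[30,0,0],[30,0,16],[-30,0,16]]))-[x0,y0]).astype(np.int32)),1)
sk=dark|(o==0)|(near_half==0); print("px used",(~sk).sum())
for z in(12,15.4,18,21): print(z,*render_fit(ss,lambda p:sil(p,z),[482.5,186.9,0.],(x0,y0,w,h),lambda p:sk,[2,-3,.03]))
# top camera
Pt=cloud(t).reshape(-1,3); it=t["img"].astype(float).reshape(-1,3); st_=1-it.min(1)/np.maximum(it.max(1),1)
k=Pt[(abs(Pt[:,0]-483)<20)&(abs(Pt[:,1]-187)<40)&(Pt[:,2]>22)&(Pt[:,2]<42)&(st_>.45)]; print("top cloud",len(k), (np.percentile(k,[3,97],axis=0) if len(k)>5 else k))
```

```text
form z 4.049820127697776 846
225 min [469.81 163.71  22.77] max [490.28 219.05  33.3 ]
front face y 217.79801044675156 27 -> y centre 187.79801044675156
top face z 31.53524560997665 170
px used 568
12 [483.91 181.67  -0.01] 1467.1796028475087
15.4 [482.8  184.36   0.02] 1455.0069632141826
18 [482.16 186.08   0.03] 1456.93893627121
21 [480.62 188.42   0.05] 1503.292437724355
top cloud 76 [[474.01 160.09  27.72]
 [490.68 182.12  32.65]]
```

The depth data puts the block's underside at about 15.5 mm (11.5 mm above the form). Its centre is within about 3 mm of the box and it is square, all inside tolerance. Handing in.

```bash
python3 -c "
from workcell import bot
print(bot.close_job())"
```

```text
the job is handed in; nothing more can be done
None
```

The stamp is inked (pad pushed fully down) and the arm is holding it upright about 11.5 mm above the form, square with the large box and centred to within about 3 mm; no contact showed on the way over, and the job is handed in, though no verdict came back.

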